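Load a filter cartridge and hold its bayonet lid home

ROBOT

A 6-joint arm with a two-finger parallel gripper is mounted at the origin on a cart in front of the work surface, level with it; the furniture and walls round the work are solid. World frame = base frame: x ahead of the robot, y to its left, z up, the work surface at z = 0. Lengths are in m, angles in degrees, forces in N, time in s.
With the tool pointing down it reaches from about 0.3 to 0.75 m from the base axis. Payload 8.5 kg.
Tool frame: the origin (TCP) lies at the very end of the fingers, on their centre line; the grasp point (between the pads) lies 19 mm behind it; x points along the fingers, y is the direction in which the jaws open and shut, and the axes are right-handed (so a half turn about x gives the same grasp; the last joint's range is limited). The gripper opens to 85 mm and grips with 20 to 120 N. Pads are 22 mm wide; open, the fingers measure 114 mm over their backs; the gripper's body (76 mm by 85 mm) begins 54 mm behind the grasp point. The pads swing forward as they close: fully open they stand 13 mm farther back than shut.
Start: joints at [-79.143, 21.807, 74.336, -0, 83.858, -12.336], TCP at [0.217, -0.506, 0.231] pointing down, gripper open.
Joint ranges: [-178.18, 178.18], [-50.72, 133.34], [12.68, 142.11], [-81.47, 261.47], [9.98, 163.14], [-165.26, 165.26]. Speed limits (degrees/s): [136.94, 136.94, 180, 180, 180, 180].

INTERFACE

Orientations are given as a 3x3 rotation matrix whose columns are the frame's x, y, z axes.
In Python, from rig import sensors, cams, env gives the robot as it stands.
- The arm moves only by the shell command python3 -m crank 'ROWS' [FORCE]. ROWS is a JSON object of lists of equal length, an entry for each row: "hand": the closure in counts, from 0 (fully open) to 255 (shut); "translation": the shift along the tool's x, y, z in m, a list of three; "dr": the turn, a rotation vector about the tool's x, y, z in rad, a list of three. A call has 1 to 5 rows; each row is the pose to reach, as a shift and turn from the pose commanded when the call began, along the tool's axes at that moment; what a row does not reach only later rows make up. A row lasts 1/10 s, in which the tool goes at most 50 mm and 8.59 degrees, less where a joint would pass 70% of its speed; a pose out of reach is approached as far as the arm can. A call with a gripper value outside its range is refused whole. The fingers move at their own pace and stop on an object; FORCE is the grip in N (left out, the last holds). Time passes only in rows, so rows that repeat a pose let the fingers close. It gives the time, the measured TCP pose, the force and the opening at its end, in the units of the state.
- sensors.observe(): the state, without advancing time (a new reading comes with each control period).
- cams.get_image(name): name is "scene" or "top" or "wrist"; returns (picture, depth): 480x640x3 uint8, blue, green, red; 480x640 float32, m along the optical axis (not along the pixel's ray), 0 where there is no reading.
- cams.calibration(name): a dict with "vertical_fov" (degrees; the focal length in pixels is half the picture's height over the tangent of half this angle, whatever the lens; pixels are square), "cx", "cy" (the principal point, pixels), "extrinsics" (4x4, takes a point from camera to world coordinates). Camera axes: x right, y down, z forward; pixel columns grow to the right and rows downward; lengths in m; the calibration is good to about 2 mm. A picture is of the moment at which its call begins: read the wrist's pose just before it. calibration takes no time and is no camera call; for the wrist camera it gives the pose at the moment of the call.
- env.close_job(): hands the job in, once; it reports no verdict.
The state is a dict: "time_s": time; "q": joint angles; "qvel": joint speeds; "joint_efforts": joint torques, N m; "position": TCP position; "tool_rot": TCP orientation; "ft_force": force on the tool from outside, world axes, zero at the start; "wrist_torque": the same for the moment, N m; "grip_width": finger opening in m.
Only numpy, scipy, OpenCV 4.12 (cv2) and the standard library are available. Lean on these libraries where they do the work, as an engineer would, in place of code of your own. Each camera call takes 0.05 s, during which the arm holds its last target. There are 200 camera calls.

TASK

Put the new filter cartridge into the open filter housing, then set the lid on with its claws through the two notches, push it fully home against the spring and turn it clockwise, about a quarter turn, until it meets the stop. Finish still gripping the lid and pressing it fully home at the stop, so that I can slip the safety clip in; leave the red carton, the dark spray can and the ball bearing where they are.

Things in the scene. Friction and masses are not known exactly. Their poses are not given: they have to be found in the camera images.
- housing_mouth (a point): Filter housing: fixed upright aluminium pot on a dark steel plate 130 x 110 mm. Point: centre of its open mouth, level with the flange top, 100 mm above the bench; z up. Bore 45 mm in diameter; 60 mm down lies a sprung plate. Flange 68 mm in diameter, 6 mm thick, notched at its +x and -x sides. Two short capped ports stick out along y, 43 mm above the bench, 58 mm from the axis.
- housing_notch (a point): Outer middle of the flange notch on the housing's +x side, at flange top, 31 mm from the axis. Its twin is opposite (-x). Each notch is about 50 degrees wide. Stops under the flange: a lid that has gone down with its claws in the notches turns 80 degrees clockwise, seen from above, and no more; anticlockwise it is blocked after some 15 degrees.
- spring_plate (a joint): How far the sprung plate in the bore is pressed down, m: 0 as found, about 0.012 with the cartridge in and the lid fully home, 0.016 at most. The spring pushes back with 4 N at first touch and 0.7 N more per mm, so about 13 N with the lid home.
- cartridge_center (a point): Centre of the loose filter cartridge: upright cylinder, 39 mm in diameter, 80 mm tall, white pleated paper with green end caps, 0.09 kg, standing on end on the bench. Both ends are alike for this job. z is its long axis. Set in the housing it stands on the sprung plate, 20 mm proud of the mouth, until the lid presses it down.
- lid_grip (a point): Centre of the wing grip on the loose grey lid (cap 80 mm in diameter, 56 mm tall with the wing, 0.14 kg), standing right way up on the bench. The black wing is 14 mm wide, 56 mm long (along the lid's x) and 28 mm tall; this point is 14 mm above the lid's flat top, 44 mm above its lower rim. z up. Pushed fully home, the lid bears on the flange and this point is 28 mm above the mouth.
- lid_claw (a point): Middle of the claw on the lid's +x side, 33 mm from the lid's axis and 3 mm above its lower rim; its twin is on the -x side, and half a turn makes no difference. Steel, 15 mm wide, 6 mm thick, pointing inward, under the two ends of the wing (white triangles above). Gap between the claws 56 mm, inside the rim 74 mm. Let go after turning, the lid rises 4 mm until the claws bear under the flange.
- filter_box: Bystander: red carton, 76 x 66 x 88 mm, origin at the centre of its underside.
- can_dark: Bystander: dark spray can without its cap, white nozzle, 66 mm in diameter, 238 mm tall, origin at the centre of its underside.
- bearing: Bystander: steel ball bearing lying flat, 52 mm in diameter, 15 mm tall, origin at the centre of its underside.

How it is judged (in metres and radians):
On the way, in this order (a step that is already met when the one before it is completed fails the run):
1. the cartridge stands in the housing, let go (horizontal distance between cartridge_center and housing_mouth below 0.008 m and z of cartridge_center in the frame of housing_mouth below -0.014 m and contact force between the fingers and cartridge below 0.3 N), for 0.2 s.
2. the lid is pushed fully home with its claws through the notches, not yet turned (horizontal distance between lid_grip and housing_mouth below 0.006 m and z of lid_grip in the frame of housing_mouth below 0.0305 m and angle between the x axis of lid_grip and the x axis of housing_mouth, either way round below 0.5 rad), for 0.1 s.
At the end, for the whole second after the job is handed in: Cartridge in the bore (8 mm of its axis), sprung plate pressed over 8 mm; lid centred within 6 mm, level within 0.1 rad, turned clockwise to within about 10 degrees of the stop, gripped (over 2 N) and kept pressed to within 2.5 mm of fully home for the last second. Let go, it would rise 4 mm (horizontal distance between lid_grip and housing_mouth below 0.006 m and z of lid_grip in the frame of housing_mouth below 0.0305 m and angle between lid_grip's own z axis and vertical below 0.1 rad and angle between the x axis of lid_grip and the y axis of housing_mouth, either way round below 0.36 rad and contact force between the fingers and lid above 2 N and value of joint spring_plate above 0.008 m and horizontal distance between cartridge_center and housing_mouth below 0.008 m and z of cartridge_center in the frame of housing_mouth below -0.027 m and ((y of lid_claw in the frame of housing_mouth below -0.02 m and x of lid_claw in the frame of housing_mouth above 0 m) or (y of lid_claw in the frame of housing_mouth above 0.02 m and x of lid_claw in the frame of housing_mouth below 0 m))); the arm keeps its last pose, push and grip.
It fails at once if the red carton is moved more than 40 mm (distance of filter_box from where it was at the start of the episode above 0.04 m).
It fails at once if the dark spray can is moved more than 40 mm (distance of can_dark from where it was at the start of the episode above 0.04 m).
It fails at once if the ball bearing is moved more than 40 mm (distance of bearing from where it was at the start of the episode above 0.04 m).
It also fails if it takes over 58 s, if anything falls off the work surface, if the arm or the gripper's body presses on something with over 40 N, if the wrist force passes 120 N, or if a joint passes its speed limit or range.

## Working session

There is one attempt and no reset: what is moved stays moved. The work goes in short steps, Python scripts to look and compute and a shell command to move; the robot and the scene stay as the last step left them, time stands still between calls to the robot, and variables do not carry over. Pictures are saved under pics/ and viewed, about 8 in all and at most 12, crops included, and the job is handed in when it is done.

```bash
ls; mkdir -p pics
cat > h.py <<'E'
import numpy as np, cv2
from rig import sensors, cams, env
def shot(n):
    im,d=cams.get_image(n); return im,d,cams.calibration(n)
def pts(d,c):
    f=240/np.tan(np.radians(c["vertical_fov"])/2)
    v,u=np.mgrid[0:480,0:640]
    P=np.stack([(u-c["cx"])/f*d,(v-c["cy"])/f*d,d,np.ones_like(d)],-1)
    return (P@np.array(c["extrinsics"]).T)[...,:3]
def ray(c,u,v,z):
    f=240/np.tan(np.radians(c["vertical_fov"])/2);E=np.array(c["extrinsics"])
    r=E[:3,:3]@np.array([(u-c["cx"])/f,(v-c["cy"])/f,1]);o=E[:3,3]
    return o+r*(z-o[2])/r[2]
E
python3 - <<'E'
from h import *
s=sensors.observe();print({k:np.round(v,3).tolist() for k,v in s.items()})
for n in("top","scene"):
    im,d,c=shot(n);cv2.imwrite(f"pics/{n}0.png",im);np.savez(f"{n}0.npz",im=im,d=d);print(n,c["vertical_fov"],c["cx"],c["cy"],np.round(c["extrinsics"],3).tolist())
E
```

```text
pics
{'time_s': 0.0, 'q': [-79.141, 21.841, 74.385, 0.0, 83.858, -12.337], 'qvel': [0.046, 0.018, -0.006, 0.014, 0.062, -0.057], 'joint_efforts': [-0.0, -44.846, -23.128, -0.0, 0.005, 0.0], 'position': [0.217, -0.505, 0.231], 'tool_rot': [[-0.0, 0.394, -0.919], [0.001, -0.919, -0.394], [-1.0, -0.001, -0.0]], 'ft_force': [0.253, -0.005, -0.057], 'wrist_torque': [-0.038, 0.002, 0.01], 'grip_width': 0.085}
top 46.55570811402267 315.1017729660854 243.65384085003683 [[0.009, -0.988, 0.152, 0.391], [-1.0, -0.008, 0.006, -0.107], [-0.005, -0.152, -0.988, 1.481], [0.0, 0.0, 0.0, 1.0]]
scene 54.18926624229777 322.6245764861963 242.51720058346606 [[-0.754, -0.465, 0.465, 0.157], [-0.657, 0.519, -0.547, 0.438], [0.013, -0.718, -0.696, 0.749], [0.0, 0.0, 0.0, 1.0]]
```

View pics/top0.png

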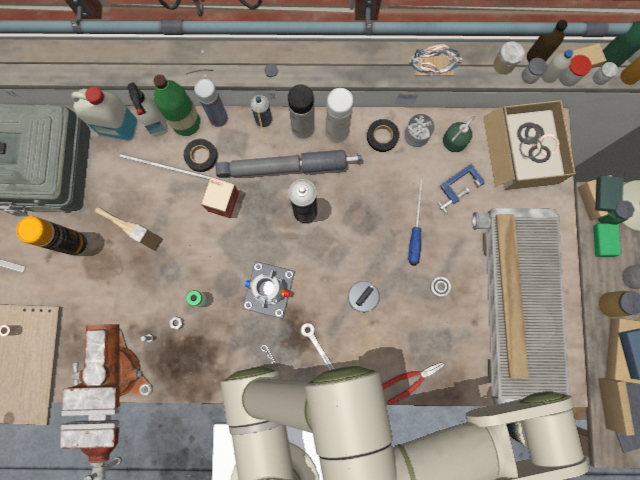

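View pics/scene0.png

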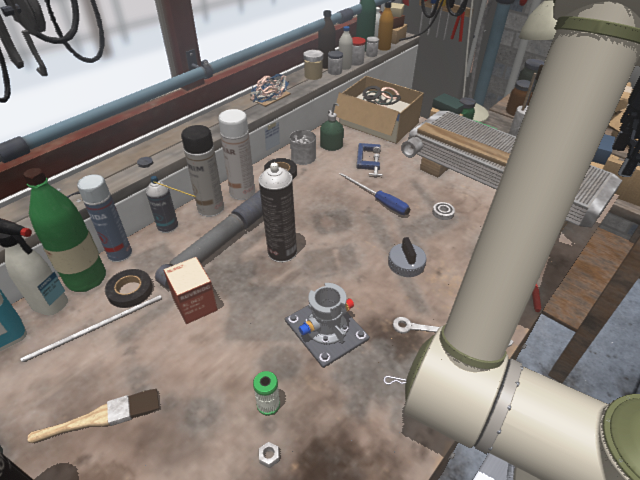

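The top view shows the cartridge at (195,298), housing at (268,289), lid at (364,297), can at (303,200), carton at (220,198) and bearing at (441,287). Next I measure these from depth and colour.

```bash
python3 - <<'E'
from h import *
for n,rois in (("top",dict(cart=(180,280,215,315),house=(240,255,300,325),lid=(340,270,390,325))),("scene",dict(cart=(245,360,290,420),house=(285,270,370,365),lid=(380,230,435,280)))):
    z=np.load(n+"0.npz");im=z["im"];d=z["d"];c=cams.calibration(n);P=pts(d,c);hsv=cv2.cvtColor(im,cv2.COLOR_BGR2HSV)
    for k,(a,b,e,f) in rois.items():
        m=np.zeros((480,640),bool);m[b:f,a:e]=1;m&=d>0
        H=P[...,2]
        if k=="cart": sel=m&(H>.07)&(H<.09)
        if k=="house": sel=m&(H>.093)&(H<.107)
        if k=="lid": sel=m&(H>.046)&(H<.066)
        q=P[sel];cc,(w,h),ang=cv2.minAreaRect((q[:,:2]*1000).astype(np.float32))
        ce,r=cv2.minEnclosingCircle((q[:,:2]*1000).astype(np.float32))
        print(n,k,len(q),"mean",q.mean(0).round(4),"rect",np.round(cc,1),round(w,1),round(h,1),round(ang,1),"circ",np.round(ce,1),round(r,1))
        if k=="lid":
            u=np.linalg.svd(q[:,:2]-q[:,:2].mean(0),full_matrices=False)[2][0];print(" wing dir deg",np.degrees(np.arctan2(u[1],u[0])), "z med",np.median(q[:,2]))
            s2=m&(H>.022)&(H<.036);print(" cap circ",cv2.minEnclosingCircle((P[s2][:,:2]*1000).astype(np.float32)))
    a,b,e,f=rois["house"]
    cv2.imwrite(f"pics/{n}h.png",cv2.resize(im[b-10:f+10,a-10:e+10],None,fx=5,fy=5,interpolation=cv2.INTER_CUBIC))
    # other objects
    if n=="top":
        for k,(a,b,e,f) in dict(can=(285,170,320,225),box=(198,172,242,220),bearing=(425,272,456,302)).items():
            q=P[b:f,a:e].reshape(-1,3);q=q[q[:,2]>.01];print(k,q.min(0).round(3),q.max(0).round(3))
    else:
        g=np.hstack([cv2.resize(im[265:370,285:375],(450,525),interpolation=cv2.INTER_CUBIC)])
        cv2.imwrite("pics/sh.png",g)
E
python3 -c "
import cv2;a=cv2.imread('pics/toph.png');b=cv2.imread('pics/sh.png');import numpy as np
s=min(a.shape[0],b.shape[0]);print(a.shape,b.shape);cv2.imwrite('pics/both.png',np.hstack([a[:s,:],b[:s]])[:600,:800])"
```

```text
top cart 195 mean [0.4674 0.2044 0.0795] rect [467.8 204.4] 36.0 38.2 89.6 circ [467.9 204.6] 19.7
top house 269 mean [0.4944 0.0244 0.0993] rect [495.4  24.2] 67.9 56.5 77.9 circ [495.2  23.7] 34.6
top lid 126 mean [ 0.4779 -0.2243  0.0551] rect [ 478.1 -224.6] 14.7 55.0 50.6 circ [ 477.1 -225.7] 27.6
 wing dir deg 141.77073976952653 z med 0.05487902531367128
 cap circ ((478.23480224609375, -224.4163360595703), 40.16559982299805)
can [ 0.391 -0.107  0.01 ] [ 0.815 -0.015  1.481]
box [ 0.391 -0.107  0.01 ] [0.807 0.222 1.481]
bearing [ 0.391 -0.452  0.01 ] [ 0.53  -0.107  1.481]
scene cart 486 mean [0.4639 0.2092 0.0791] rect [465.1 207.8] 38.1 37.3 71.3 circ [465.4 207.6] 19.6
scene house 520 mean [0.4923 0.0281 0.099 ] rect [492.9  27. ] 68.2 58.2 77.7 circ [493.4  26.5] 35.1
scene lid 167 mean [ 0.4752 -0.2188  0.0542] rect [ 477.3 -222.1] 15.6 59.3 51.1 circ [ 475.5 -224.3] 30.0
 wing dir deg 141.99080223826104 z med 0.05501754764212974
 cap circ ((475.7010498046875, -222.02462768554688), 40.99843978881836)
(450, 400, 3) (525, 450, 3)
```

View pics/both.png

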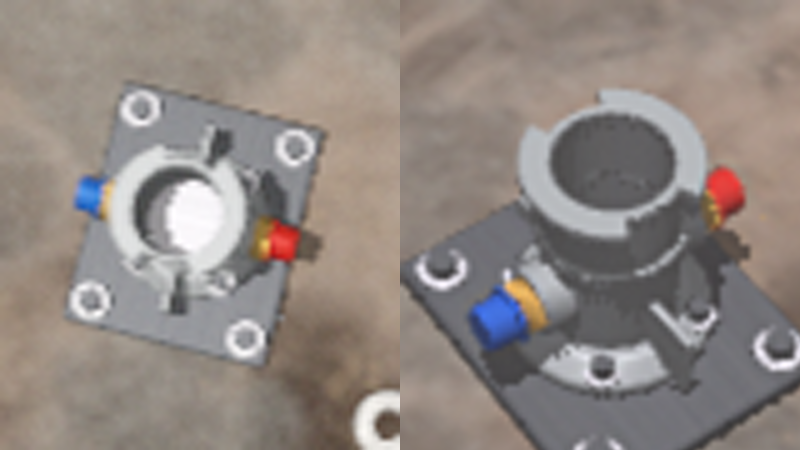

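The crops show the notches at top-crop (212,140) and (178,285), so the housing's x axis points about -12° in the world. That agrees with both rectangle fits. The ports are on the y sides. The two cameras differ by a constant offset of about 3 mm, so I average them and refine with the wrist camera. Next I add a motion helper and go to the cartridge.

```bash
cat >> h.py <<'E'
def yaw(s=None):
    R=np.array((s or sensors.observe())["tool_rot"]);return np.degrees(np.arctan2(R[1,1],R[0,1]))
def go(x,y,z,yw=None):
    "print tool-frame shift and turn to reach a pointing-down pose"
    s=sensors.observe();R=np.array(s["tool_rot"]);t=R.T@(np.array([x,y,z])-s["position"])
    dy=0 if yw is None else np.radians(yw-yaw(s))
    print("t",round(s["time_s"],2),"pos",np.round(s["position"],4),"yaw",yaw(s).round(1),"F",np.round(s["ft_force"],1),"w",round(s["grip_width"],4),"q",np.round(s["q"],0))
    if yw is not None:
        from scipy.spatial.transform import Rotation as Ro
        c,n=np.cos(np.radians(yw)),np.sin(np.radians(yw));G=np.array([[0,c,n],[0,n,-c],[-1,0,0]])
        G[:,2]=np.cross(G[:,0],G[:,1]);print("dr",Ro.from_matrix(R.T@G).as_rotvec().round(3))
    print("tr",t.round(4))
E
python3 -c "
from h import *
go(.4665,.206,.23,51.8)"
```

```text
t 0.1 pos [ 0.2166 -0.5053  0.2308] yaw -66.8 F [ 0.7 -1.  -0.7] w 0.0853 q [-79.  22.  74.  -0.  84. -12.]
dr [-2.07e+00 -1.00e-03  0.00e+00]
tr [ 0.0016 -0.5554 -0.5099]
```

```bash
python3 -m crank '{"hand":[0,0,0,0,0],"translation":[[0,-0.185,-0.17],[0,-0.185,-0.17],[0,-0.185,-0.17],[0,-0.185,-0.17],[0,-0.185,-0.17]],"dr":[[-0.7,0,0],[-0.7,0,0],[-0.7,0,0],[-0.7,0,0],[-0.7,0,0]]}' 40
python3 -c "
from h import *
go(.4665,.206,.23,51.8)"
```

```text
time_s: 0.6
position: [0.2997, -0.2677, 0.2311]
tool_rot: [[-0.0, 0.896, -0.445], [0.0, -0.445, -0.896], [-1.0, -0.0, -0.0]]
ft_force: [1.3, 0.4, 0.6]
grip_width: 0.0853
t 0.6 pos [ 0.2997 -0.2677  0.2311] yaw -26.4 F [1.3 0.4 0.6] w 0.0853 q [-59.   7.  95.   0.  78. -32.]
dr [-1.365 -0.    -0.   ]
tr [ 0.0013 -0.0614 -0.4984]
```

```bash
python3 -m crank '{"hand":[0,0,0,0,0],"translation":[[0,-0.03,-0.25],[0,-0.03,-0.25],[0,-0.03,-0.25],[0,-0.03,-0.25],[0,-0.03,-0.25]],"dr":[[-0.7,0,0],[-0.7,0,0],[-0.7,0,0],[-0.7,0,0],[-0.7,0,0]]}'
python3 -c "
from h import *
go(.4665,.206,.23,51.8)"
```

```text
time_s: 1.1
position: [0.3846, -0.0325, 0.2314]
tool_rot: [[0.0, 0.972, 0.237], [-0.0, 0.237, -0.972], [-1.0, 0.0, 0.0]]
ft_force: [0.4, -1.3, 0.3]
grip_width: 0.0852
t 1.1 pos [ 0.3846 -0.0325  0.2314] yaw 13.7 F [ 0.4 -1.3  0.3] w 0.0852 q [-23.   5.  97.  -0.  78. -36.]
dr [-0.665  0.    -0.   ]
tr [ 0.0013  0.1361 -0.2123]
```

```bash
python3 -m crank '{"hand":[0,0,0,0,0],"translation":[[0,0.136,-0.212],[0,0.136,-0.212],[0,0.136,-0.212],[0,0.136,-0.212],[0,0.136,-0.212]],"dr":[[-0.665,0,0],[-0.665,0,0],[-0.665,0,0],[-0.665,0,0],[-0.665,0,0]]}'
python3 -m crank '{"hand":[0,0],"translation":[[0,0,0],[0,0,0]],"dr":[[0,0,0],[0,0,0]]}'
python3 - <<'E'
from h import *
go(.4665,.206,.23,51.8)
im,d,c=shot("wrist");cv2.imwrite("pics/w1.png",im);np.savez("w1.npz",im=im,d=d,E=c["extrinsics"]);print(c["vertical_fov"],np.round(c["extrinsics"],3).tolist())
P=pts(d,c);H=P[...,2];hsv=cv2.cvtColor(im,cv2.COLOR_BGR2HSV)
near=np.hypot(P[...,0]-.4665,P[...,1]-.206)<.05
q=P[near&(d>0)&(H>.07)&(H<.09)];print(len(q),q.mean(0) if len(q) else 0,cv2.minEnclosingCircle((q[:,:2]*1000).astype(np.float32)) if len(q) else 0)
E
```

```text
time_s: 1.6
position: [0.4671, 0.2037, 0.2311]
tool_rot: [[-0.0, 0.618, 0.786], [-0.0, 0.786, -0.618], [-1.0, -0.0, -0.0]]
ft_force: [-0.0, -0.9, 0.3]
grip_width: 0.0857
time_s: 1.8
position: [0.4667, 0.202, 0.2307]
tool_rot: [[-0.001, 0.621, 0.784], [-0.001, 0.784, -0.621], [-1.0, -0.001, -0.001]]
ft_force: [-0.3, -0.3, -0.1]
grip_width: 0.0855
t 1.8 pos [0.4667 0.202  0.2307] yaw 51.6 F [-0.3 -0.3 -0.1] w 0.0855 q [ 10.  18.  81.  -0.  82. -42.]
dr [-0.003 -0.001  0.001]
tr [ 0.0007  0.003  -0.0026]
60.016995975802644 [[0.622, 0.744, 0.244, 0.403], [0.783, -0.59, -0.197, 0.251], [-0.002, 0.314, -0.949, 0.375], [0.0, 0.0, 0.0, 1.0]]
2177 [0.46441087 0.20565955 0.08102038] ((465.7435302734375, 204.70245361328125), 19.667726516723633)
```

View pics/w1.png

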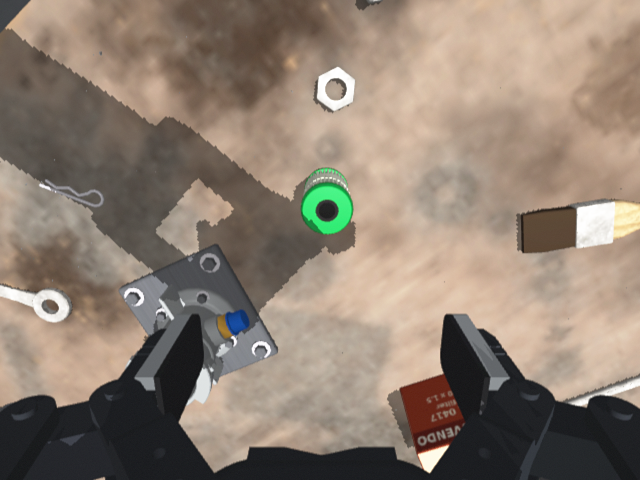

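The wrist view shows the cartridge's green cap at (327,210), and the area around it is clear for the fingers. The wrist fix of (466,205) mm lies between the other two. Descending to z = 0.055.

```bash
python3 -c "
from h import *
go(.4660,.2052,.055,51.8)"
python3 -m crank '{"hand":[0,0,0,0,0],"translation":[[0.04,0.003,-0.002],[0.08,0.003,-0.002],[0.12,0.003,-0.002],[0.155,0.002,-0.002],[0.175,0.002,-0.002]],"dr":[[0,0,0],[0,0,0],[0,0,0],[0,0,0],[0,0,0]]}'
python3 -m crank '{"hand":[60,110,160,180,200],"translation":[[0,0,0],[0,0,0],[0,0,0],[0,0,0],[0,0,0]],"dr":[[0,0,0],[0,0,0],[0,0,0],[0,0,0],[0,0,0]]}' 40
python3 -m crank '{"hand":[220,220,220],"translation":[[0,0,0],[0,0,0],[0,0,0]],"dr":[[0,0,0],[0,0,0],[0,0,0]]}' 40
python3 -c "
from h import *
go(.4660,.2052,.15,51.8)"
```

```text
t 1.85 pos [0.4667 0.2011 0.2309] yaw 51.5 F [ 0.2 -0.3 -0.1] w 0.0854 q [ 10.  18.  81.  -0.  82. -42.]
dr [-0.005 -0.001  0.001]
tr [ 0.1759  0.003  -0.003 ]
time_s: 2.35
position: [0.4655, 0.2023, 0.0543]
tool_rot: [[-0.003, 0.625, 0.781], [-0.001, 0.781, -0.625], [-1.0, -0.003, -0.002]]
ft_force: [0.6, -0.0, 1.7]
grip_width: 0.0856
time_s: 2.85
position: [0.4676, 0.2042, 0.0581]
tool_rot: [[0.003, 0.622, 0.783], [0.0, 0.783, -0.622], [-1.0, 0.002, 0.002]]
ft_force: [0.0, -0.9, 5.1]
grip_width: 0.0377
time_s: 3.15
position: [0.4676, 0.2042, 0.0581]
tool_rot: [[0.003, 0.622, 0.783], [0.0, 0.783, -0.622], [-1.0, 0.002, 0.002]]
ft_force: [-0.5, -0.7, 5.3]
grip_width: 0.0373
t 3.15 pos [0.4676 0.2042 0.0581] yaw 51.5 F [-0.5 -0.7  5.3] w 0.0373 q [ 10.  29.  95.  -0.  56. -41.]
dr [-0.005  0.002 -0.002]
tr [-0.0919  0.     -0.0016]
```

```bash
python3 -m crank '{"hand":[220,220,220,220,220],"translation":[[-0.04,0,0],[-0.09,0,0],[-0.14,0,0],[-0.18,0,0],[-0.18,0,0]],"dr":[[0,0,0],[0,0,0],[0,0,0],[0,0,0],[0,0,0]]}' 40
python3 -c "
from h import *
go(.55,.10,.24,51.8)"
```

```text
time_s: 3.65
position: [0.4684, 0.2046, 0.2428]
tool_rot: [[0.012, 0.622, 0.783], [0.002, 0.783, -0.622], [-1.0, 0.009, 0.008]]
ft_force: [-1.1, 0.1, -1.4]
grip_width: 0.0372
t 3.65 pos [0.4684 0.2046 0.2428] yaw 51.5 F [-1.1  0.1 -1.4] w 0.0372 q [ 10.  17.  80.   0.  83. -41.]
dr [-0.005  0.008 -0.009]
tr [ 0.0036 -0.0311  0.1289]
```

```bash
python3 -m crank '{"hand":[220,220,220,220,220],"translation":[[0,-0.01,0.04],[0,-0.02,0.085],[0.003,-0.031,0.128],[0.003,-0.031,0.128],[0.003,-0.031,0.128]],"dr":[[0,0,0],[0,0,0],[0,0,0],[0,0,0],[0,0,0]]}' 40
python3 - <<'E'
from h import *
go(.4945,.0254,.24,51.8)
im,d,c=shot("wrist");cv2.imwrite("pics/w2.png",im);np.savez("w2.npz",im=im,d=d,E=c["extrinsics"])
P=pts(d,c);H=P[...,2]
near=np.hypot(P[...,0]-.4945,P[...,1]-.0254)<.045
q=P[near&(d>0)&(H>.093)&(H<.107)];print(len(q),q.mean(0));X=(q[:,:2]*1000).astype(np.float32);print(cv2.minEnclosingCircle(X),cv2.minAreaRect(X))
E
```

```text
time_s: 4.15
position: [0.5474, 0.0997, 0.2328]
tool_rot: [[-0.001, 0.624, 0.782], [0.0, 0.782, -0.624], [-1.0, -0.0, -0.001]]
ft_force: [-1.0, -0.2, -0.4]
grip_width: 0.0376
t 4.15 pos [0.5474 0.0997 0.2328] yaw 51.4 F [-1.  -0.2 -0.4] w 0.0376 q [ -2.  22.  73.   0.  85. -53.]
dr [-0.007 -0.001  0.   ]
tr [-0.0071 -0.0911  0.005 ]
3822 [0.49212896 0.02585986 0.10083254]
((494.01812744140625, 25.55113410949707), 35.32294845581055) ((492.590087890625, 25.463788986206055), (69.39264678955078, 60.58740997314453), 78.25004577636719)
```

View pics/w2.png

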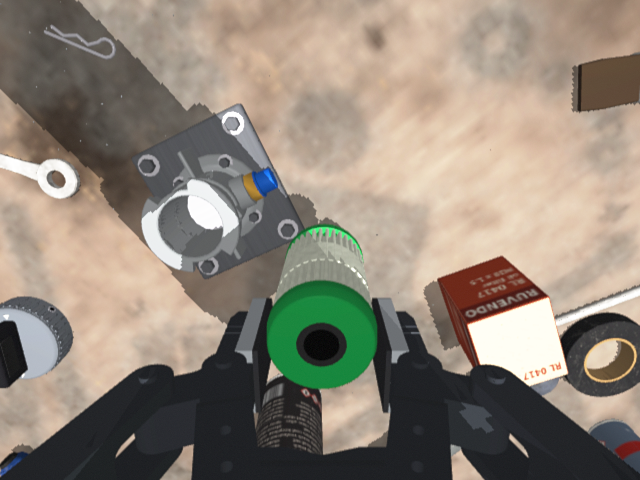

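The wrist view shows the flange ring near (192,225) and the cartridge upright between the pads with its cap at (322,338). The housing centre is consistent at (494,25.5) mm. I check the cartridge's offset from the TCP in the same picture.

Run:
```python
from h import *
z=np.load("w2.npz");im,d=z["im"],z["d"];c=cams.calibration("wrist");c["extrinsics"]=z["E"];P=pts(d,c)
hsv=cv2.cvtColor(im,cv2.COLOR_BGR2HSV);m=cv2.inRange(hsv,(50,120,50),(80,255,255))>0
m[:270]=0
q=P[m&(d>0)];zt=np.median(q[:,2]);q=q[abs(q[:,2]-zt)<.006]
ce,r=cv2.minEnclosingCircle((q[:,:2]*1000).astype(np.float32));print(zt,q.shape,ce,r)
s=sensors.observe();R=np.array(s["tool_rot"]);p=np.array([ce[0]/1000,ce[1]/1000,zt]);off=R.T@(p-s["position"]);print("cap in tool",off.round(4))
o=R@np.array([0,off[1],off[2]]);print("offset world",o)
go(.494-o[0],.0255-o[1],.21,51.8)
```

```text
0.25625902075998597 (7614, 3) (544.3287963867188, 100.8473892211914) 20.235530853271484
cap in tool [-0.0231 -0.0014 -0.0023]
offset world [-2.71256185e-03  3.37686424e-04  2.14587173e-06]
t 4.2 pos [0.547  0.1005 0.2331] yaw 51.5 F [-0.5 -0.5  0.1] w 0.0373 q [ -2.  22.  73.   0.  85. -53.]
dr [-0.005 -0.001  0.   ]
tr [ 0.0232 -0.0903  0.0076]
```

```bash
python3 -m crank '{"hand":[220,220,220,220,220],"translation":[[0.01,-0.045,0.004],[0.023,-0.09,0.0075],[0.053,-0.09,0.0075],[0.053,-0.09,0.0075],[0.053,-0.09,0.0075]],"dr":[[0,0,0],[0,0,0],[0,0,0],[0,0,0],[0,0,0]]}' 40
python3 - <<'E'
from h import *
go(.4963,.0253,.165,51.8)
im,d,c=shot("wrist");P=pts(d,c)
hsv=cv2.cvtColor(im,cv2.COLOR_BGR2HSV);m=cv2.inRange(hsv,(50,120,50),(80,255,255))>0
m[:270]=0
q=P[m&(d>0)];zt=np.median(q[:,2]);q=q[abs(q[:,2]-zt)<.006]
print(zt,cv2.minEnclosingCircle((q[:,:2]*1000).astype(np.float32)))
H=P[...,2];near=np.hypot(P[...,0]-.494,P[...,1]-.0255)<.045
q=P[near&(d>0)&(H>.093)&(H<.107)];print(len(q),q.mean(0));X=(q[:,:2]*1000).astype(np.float32);print(cv2.minEnclosingCircle(X))
cv2.imwrite("pics/w3.png",im)
im,d,c=shot("scene");cv2.imwrite("pics/s3.png",im[120:420,180:480]);
E
```

```text
time_s: 4.7
position: [0.4975, 0.0262, 0.1812]
tool_rot: [[0.0, 0.621, 0.784], [0.0, 0.784, -0.621], [-1.0, 0.0, 0.0]]
ft_force: [0.5, -0.2, 0.4]
grip_width: 0.0373
t 4.7 pos [0.4975 0.0262 0.1812] yaw 51.6 F [ 0.5 -0.2  0.4] w 0.0373 q [-11.  19.  87.   0.  73. -62.]
dr [-0.004  0.    -0.   ]
tr [ 0.0162 -0.0014 -0.0004]
0.20474175810152084 ((495.0890197753906, 26.561017990112305), 20.115997314453125)
3757 [0.48563416 0.03011016 0.10123603]
((493.30279541015625, 24.48681640625), 35.857364654541016)
```

View pics/s3.png

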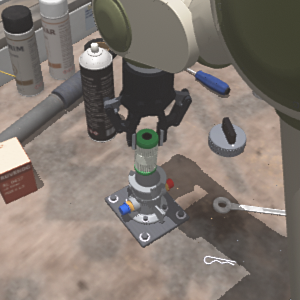

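The scene crop shows the cartridge held upright just above the mouth, with the can clear of the gripper. Inserting.

```bash
python3 -m crank '{"hand":[220,220,220,220,220],"translation":[[0,-0.0015,0],[0.008,-0.0015,0],[0.018,-0.0015,0],[0.027,-0.0015,0],[0.034,-0.0015,0]],"dr":[[0,0,0],[0,0,0],[0,0,0],[0,0,0],[0,0,0]]}' 40
python3 -c "
from h import *
go(.4963,.0253,.103)"
```

```text
time_s: 5.3
position: [0.4962, 0.0241, 0.1451]
tool_rot: [[-0.001, 0.622, 0.783], [0.0, 0.783, -0.622], [-1.0, -0.001, -0.001]]
ft_force: [-0.2, 0.0, -1.0]
grip_width: 0.0376
t 5.3 pos [0.4962 0.0241 0.1451] yaw 51.5 F [-0.2  0.  -1. ] w 0.0376 q [-11.  21.  91.   0.  68. -62.]
tr [ 0.0421  0.001  -0.0006]
```

```bash
python3 -m crank '{"hand":[220,220,220,220,220],"translation":[[0.01,0.0005,0],[0.02,0.0005,0],[0.03,0.0005,0],[0.04,0.0005,0],[0.042,0.0005,0]],"dr":[[0,0,0],[0,0,0],[0,0,0],[0,0,0],[0,0,0]]}' 40
python3 -c "
from h import *
go(.4963,.0253,.103)"
```

```text
time_s: 5.8
position: [0.4963, 0.0245, 0.103]
tool_rot: [[-0.002, 0.622, 0.783], [0.0, 0.783, -0.622], [-1.0, -0.001, -0.002]]
ft_force: [0.2, -0.4, -0.3]
grip_width: 0.0371
t 5.8 pos [0.4963 0.0245 0.103 ] yaw 51.5 F [ 0.2 -0.4 -0.3] w 0.0371 q [-11.  25.  94.   0.  62. -62.]
tr [ 0.      0.0006 -0.0005]
```

```bash
python3 -m crank '{"hand":[120,60,20,0,0],"translation":[[0,0,0],[0,0,0],[0,0,0],[0,0,0],[0,0,0]],"dr":[[0,0,0],[0,0,0],[0,0,0],[0,0,0],[0,0,0]]}' 40
python3 -m crank '{"hand":[0,0,0,0,0],"translation":[[0,0,0],[-0.03,0,0],[-0.07,0,0],[-0.11,0,0],[-0.11,0,0]],"dr":[[0,0,0],[0,0,0],[0,0,0],[0,0,0],[0,0,0]]}' 40
python3 - <<'E'
from h import *
go(.478,-.2238,.22,51.8)
for n in("wrist","top"):
    im,d,c=shot(n);P=pts(d,c)
    hsv=cv2.cvtColor(im,cv2.COLOR_BGR2HSV);m=cv2.inRange(hsv,(50,100,40),(80,255,255))>0
    m&=(d>0)&(np.hypot(P[...,0]-.494,P[...,1]-.0255)<.04)
    q=P[m]
    if len(q):
        zt=np.percentile(q[:,2],80);q=q[abs(q[:,2]-zt)<.005];print(n,len(q),zt,cv2.minEnclosingCircle((q[:,:2]*1000).astype(np.float32)))
E
```

```text
time_s: 6.3
position: [0.4969, 0.0244, 0.1046]
tool_rot: [[0.001, 0.622, 0.783], [-0.0, 0.783, -0.622], [-1.0, 0.0, 0.0]]
ft_force: [-0.2, -0.6, 0.4]
grip_width: 0.0852
time_s: 6.8
position: [0.4987, 0.0242, 0.2192]
tool_rot: [[0.01, 0.622, 0.783], [-0.002, 0.783, -0.622], [-1.0, 0.005, 0.009]]
ft_force: [-0.5, -0.1, 0.1]
grip_width: 0.0855
t 6.8 pos [0.4987 0.0242 0.2192] yaw 51.5 F [-0.5 -0.1  0.1] w 0.0855 q [-11.  17.  84.   0.  79. -62.]
dr [-0.005  0.009 -0.005]
tr [-0.0005 -0.207   0.138 ]
wrist 2449 0.11886892169570897 ((491.7105407714844, 25.539257049560547), 19.472900390625)
```

The cartridge is seated, with its top at 119 mm (20 mm proud as expected) and released. Now the lid.

```bash
python3 -m crank '{"hand":[0,0,0,0,0],"translation":[[0,-0.207,0.138],[0,-0.207,0.138],[0,-0.207,0.138],[0,-0.207,0.138],[0,-0.207,0.138]],"dr":[[-0.005,0,0],[-0.005,0,0],[-0.005,0,0],[-0.005,0,0],[-0.005,0,0]]}' 40
python3 -m crank '{"hand":[0,0,0],"translation":[[0,0,0],[0,0,0],[0,0,0]],"dr":[[0,0,0],[0,0,0],[0,0,0]]}'
python3 - <<'E'
from h import *
im,d,c=shot("wrist");P=pts(d,c);cv2.imwrite("pics/w4.png",im)
H=P[...,2];near=(d>0)&(np.hypot(P[...,0]-.477,P[...,1]+.2233)<.05)
q=P[near&(H>.046)&(H<.066)];X=(q[:,:2]*1000).astype(np.float32);print(len(q),np.median(q[:,2]),cv2.minAreaRect(X))
q=P[near&(H>.022)&(H<.036)];X=(q[:,:2]*1000).astype(np.float32);print(len(q),np.median(q[:,2]),cv2.minEnclosingCircle(X))
go(.477,-.2233,.22,51.8)
E
```

```text
time_s: 7.4
position: [0.475, -0.2252, 0.2126]
tool_rot: [[-0.002, 0.619, 0.786], [0.002, 0.786, -0.619], [-1.0, 0.0, -0.003]]
ft_force: [-0.3, -0.4, 0.4]
grip_width: 0.0855
time_s: 7.7
position: [0.4758, -0.2225, 0.2134]
tool_rot: [[-0.002, 0.618, 0.786], [0.001, 0.786, -0.618], [-1.0, 0.0, -0.002]]
ft_force: [-0.3, -0.3, -0.1]
grip_width: 0.0854
1382 0.057226367416682467 ((476.18316650390625, -224.15516662597656), (14.37763500213623, 55.21858596801758), 51.663795471191406)
5869 0.029385767228102544 ((476.28741455078125, -224.68690490722656), 40.67082214355469)
t 7.75 pos [ 0.476  -0.2223  0.2137] yaw 51.9 F [ 0.2  0.6 -0.3] w 0.0851 q [-38.  20.  80.   0.  80. -90.]
dr [ 0.001 -0.001 -0.   ]
tr [-0.0063 -0.0002  0.0015]
```

```bash
python3 -m crank '{"hand":[0,0,0,60,120],"translation":[[0.05,-0.001,0.0015],[0.1,-0.001,0.0015],[0.14,-0.001,0.0015],[0.165,-0.001,0.0015],[0.179,-0.001,0.0015]],"dr":[[0,0,0],[0,0,0],[0,0,0],[0,0,0],[0,0,0]]}' 100
python3 -m crank '{"hand":[180,220,255,255,255],"translation":[[0,0,0],[0,0,0],[0,0,0],[0,0,0],[0,0,0]],"dr":[[0,0,0],[0,0,0],[0,0,0],[0,0,0],[0,0,0]]}' 100
python3 -m crank '{"hand":[255,255,255],"translation":[[0,0,0],[0,0,0],[0,0,0]],"dr":[[0,0,0],[0,0,0],[0,0,0]]}' 100
python3 -c "
from h import *
go(.4765,-.224,.23,51.8)"
```

```text
time_s: 8.25
position: [0.476, -0.2232, 0.0331]
tool_rot: [[-0.003, 0.617, 0.787], [0.002, 0.787, -0.617], [-1.0, 0.0, -0.004]]
ft_force: [0.2, -0.6, 0.1]
grip_width: 0.0589
time_s: 8.75
position: [0.4771, -0.2252, 0.0367]
tool_rot: [[0.002, 0.618, 0.786], [-0.001, 0.786, -0.618], [-1.0, 0.0, 0.002]]
ft_force: [-0.6, 2.2, 6.8]
grip_width: 0.0117
time_s: 9.05
position: [0.4771, -0.2252, 0.0367]
tool_rot: [[0.002, 0.618, 0.786], [-0.001, 0.786, -0.618], [-1.0, 0.0, 0.002]]
ft_force: [-0.7, 2.1, 6.1]
grip_width: 0.0118
t 9.05 pos [ 0.4771 -0.2252  0.0367] yaw 51.8 F [-0.7  2.1  6.1] w 0.0118 q [-38.  33.  93.   0.  54. -90.]
dr [ 0.     0.002 -0.   ]
tr [-0.1933  0.0006 -0.0008]
```

```bash
python3 -m crank '{"hand":[255,255,255,255,255],"translation":[[-0.03,0,0],[-0.07,0,0],[-0.12,0,0],[-0.17,0,0],[-0.19,0,0]],"dr":[[0,0,0],[0,0,0],[0,0,0],[-0.1,0,0],[-0.2,0,0]]}' 100
python3 - <<'E'
from h import *
im,d,c=shot("wrist");s=sensors.observe();P=pts(d,c);cv2.imwrite("pics/w5.png",im)
R=np.array(s["tool_rot"]);T=(P-s["position"])@R   # tool coords
r=np.hypot(T[...,1],T[...,2]);near=(d>0)&(r<.05)
for lo,hi in((-.002,.012),):
    q=T[near&(T[...,0]>lo)&(T[...,0]<hi)];X=(q[:,1:]*1000).astype(np.float32)
    print(len(q),np.median(q[:,0]),cv2.minEnclosingCircle(X))
go(.494,.0255,.23,78)
E
```

```text
time_s: 9.55
position: [0.4774, -0.2257, 0.2309]
tool_rot: [[0.007, 0.446, 0.895], [-0.005, 0.895, -0.446], [-1.0, -0.002, 0.008]]
ft_force: [0.7, 0.0, -2.1]
grip_width: 0.012
15512 0.007609909393593328 ((-1.237205147743225, -1.2748708724975586), 40.081825256347656)
t 9.6 pos [ 0.4778 -0.226   0.2321] yaw 63.8 F [0.5 0.1 1.8] w 0.0115 q [ -38.   19.   78.   -0.   82. -102.]
dr [-0.248  0.01   0.004]
tr [ 0.0005  0.2328 -0.0966]
```

View pics/w5.png

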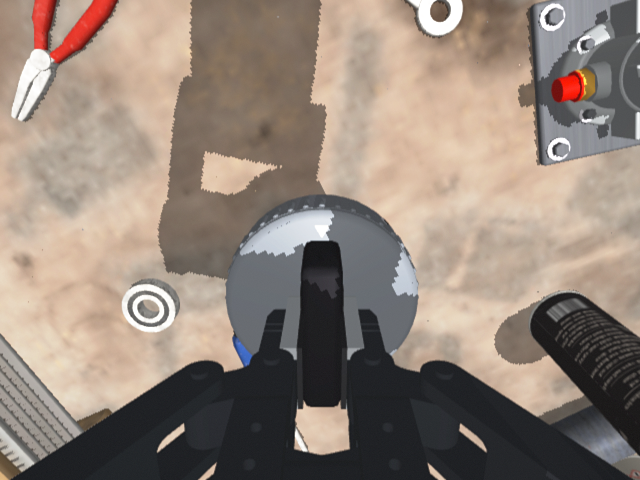

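The lid is held level at (322,290) with the wing between the pads. It is about 1.3 mm off-centre along the wing, which I'll compensate. Moving over the housing.

```bash
python3 -m crank '{"hand":[255,255,255,255,255],"translation":[[0,0.233,-0.095],[0,0.233,-0.095],[0,0.233,-0.095],[0,0.233,-0.095],[0,0.233,-0.095]],"dr":[[-0.248,0,0],[-0.248,0,0],[-0.248,0,0],[-0.248,0,0],[-0.248,0,0]]}' 100
python3 -m crank '{"hand":[255,255,255,255],"translation":[[0.01,0,0],[0.02,0,0],[0.03,0,0],[0.03,0,0]],"dr":[[0,0,0],[0,0,0],[0,0,0],[0,0,0]]}' 120
python3 -c "
from h import *
go(.4958,.0257,.165,78)"
```

```text
time_s: 10.1
position: [0.4958, 0.0261, 0.2249]
tool_rot: [[-0.0, 0.219, 0.976], [0.0, 0.976, -0.219], [-1.0, 0.0, -0.0]]
ft_force: [-0.1, -0.1, -1.2]
grip_width: 0.0113
time_s: 10.5
position: [0.4957, 0.0229, 0.1936]
tool_rot: [[-0.003, 0.219, 0.976], [0.001, 0.976, -0.219], [-1.0, -0.0, -0.003]]
ft_force: [0.0, 0.0, -1.3]
grip_width: 0.0113
t 10.5 pos [0.4957 0.0229 0.1936] yaw 77.3 F [ 0.   0.  -1.3] w 0.0113 q [-11.  18.  86.  -0.  76. -88.]
dr [-0.012 -0.003  0.   ]
tr [ 0.0286  0.0027 -0.0004]
```

```bash
python3 -m crank '{"hand":[255,255,255,255,255],"translation":[[0.01,0.0027,0],[0.02,0.0027,0],[0.03,0.0027,0],[0.045,0.0027,0],[0.05,0.0027,0]],"dr":[[-0.012,0,0],[-0.012,0,0],[-0.012,0,0],[-0.012,0,0],[-0.012,0,0]]}' 120
python3 - <<'E'
from h import *
go(.4958,.0257,.1327,78)
im,d,c=shot("scene");cv2.imwrite("pics/s6.png",cv2.resize(im[220:380,260:420],None,fx=3,fy=3,interpolation=cv2.INTER_CUBIC))
E
```

```text
time_s: 11.0
position: [0.4964, 0.0266, 0.1437]
tool_rot: [[-0.003, 0.206, 0.979], [0.0, 0.979, -0.206], [-1.0, -0.0, -0.003]]
ft_force: [0.5, -0.6, -0.2]
grip_width: 0.0109
t 11.0 pos [0.4964 0.0266 0.1437] yaw 78.1 F [ 0.5 -0.6 -0.2] w 0.0109 q [-11.  22.  91.  -0.  68. -89.]
dr [ 0.002 -0.003  0.   ]
tr [ 0.011  -0.001  -0.0003]
```

View pics/s6.png

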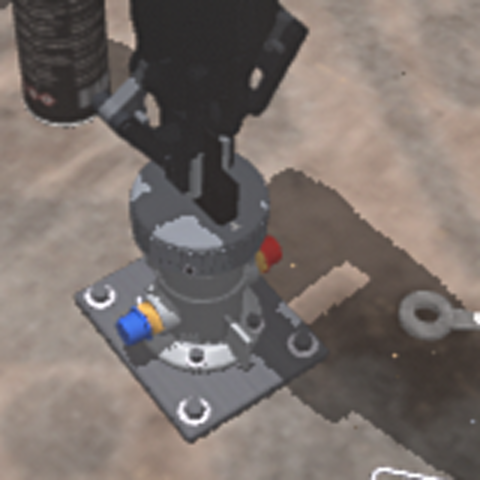

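The crop shows the lid concentric over the flange with its wing along the notch line. Lowering with force checks.

```bash
python3 -m crank '{"hand":[255,255,255,255,255],"translation":[[0.003,-0.0007,0],[0.006,-0.0007,0],[0.009,-0.0007,0],[0.012,-0.0007,0],[0.012,-0.0007,0]],"dr":[[0,0,0],[0,0,0],[0,0,0],[0,0,0],[0,0,0]]}' 120
python3 -c "
from h import *
go(.4958,.0257,.1207,78)"
```

```text
time_s: 11.55
position: [0.4968, 0.026, 0.1331]
tool_rot: [[-0.0, 0.205, 0.979], [0.0, 0.979, -0.205], [-1.0, -0.0, -0.0]]
ft_force: [0.3, 0.0, -1.1]
grip_width: 0.0116
t 11.55 pos [0.4968 0.026  0.1331] yaw 78.2 F [ 0.3  0.  -1.1] w 0.0116 q [-11.  22.  92.  -0.  66. -89.]
dr [ 0.003 -0.     0.   ]
tr [ 0.0124 -0.0005 -0.0009]
```

The claws have gone past the flange top with no contact force. Now pushing against the spring.

```bash
python3 -m crank '{"hand":[255,255,255,255,255],"translation":[[0.004,0,-0.001],[0.008,0,-0.001],[0.012,0,-0.001],[0.016,0,-0.001],[0.016,0,-0.001]],"dr":[[0,0,0],[0,0,0],[0,0,0],[0,0,0],[0,0,0]]}' 120
python3 -c "
from h import *
go(.4958,.0257,.1207,78)"
```

```text
time_s: 12.05
position: [0.4965, 0.0257, 0.1207]
tool_rot: [[0.004, 0.205, 0.979], [-0.002, 0.979, -0.205], [-1.0, -0.001, 0.004]]
ft_force: [-10.6, -2.2, 33.4]
grip_width: 0.011
t 12.05 pos [0.4965 0.0257 0.1207] yaw 78.2 F [-10.6  -2.2  33.4] w 0.011 q [-11.  23.  93.  -0.  64. -89.]
dr [0.003 0.004 0.001]
tr [-0.     -0.0001 -0.0006]
```

```bash
python3 -m crank '{"hand":[255,255,255],"translation":[[0,0,-0.0015],[0,0,-0.0015],[0,0,-0.0015]],"dr":[[0,0,0],[0,0,0],[0,0,0]]}' 120
python3 - <<'E'
from h import *
go(.4958,.0257,.1207,78)
im,d,c=shot("wrist");s=sensors.observe();P=pts(d,c)
R=np.array(s["tool_rot"]);T=(P-s["position"])@R
near=(d>0)&(np.hypot(T[...,1],T[...,2])<.05)
q=near&(T[...,0]>-.002)&(T[...,0]<.013);X=(T[q][:,1:]*1000).astype(np.float32)
print(q.sum(),np.median(T[q][:,0]),"world z",np.median(P[q][:,2]),cv2.minEnclosingCircle(X),cv2.minEnclosingCircle((P[q][:,:2]*1000).astype(np.float32)))
A=np.c_[P[q][:,:2],np.ones(q.sum())];print("tilt",np.linalg.lstsq(A,P[q][:,2],rcond=None)[0][:2])
E
```

```text
time_s: 12.35
position: [0.4965, 0.0257, 0.1207]
tool_rot: [[0.008, 0.205, 0.979], [-0.002, 0.979, -0.205], [-1.0, -0.001, 0.008]]
ft_force: [-4.4, -1.4, 29.0]
grip_width: 0.0111
t 12.35 pos [0.4965 0.0257 0.1207] yaw 78.2 F [-4.4 -1.4 29. ] w 0.0111 q [-11.  23.  93.  -0.  64. -89.]
dr [0.003 0.008 0.001]
tr [ 0.     -0.0001 -0.0006]
15899 0.007593105213444259 world z 0.1130402852689544 ((-1.2250193357467651, -2.1269032955169678), 40.13216018676758) ((494.22259521484375, 24.895238876342773), 40.128448486328125)
tilt [ 0.01176868 -0.00382771]
```

Lid home: its flat top reads 113 mm against 114 expected, it is level and 29 N is on it. I turn clockwise, pivoting about the lid axis about 1.7 mm from the TCP.

```bash
python3 -m crank '{"hand":[255,255,255,255,255],"translation":[[0,-0.0002,0],[0,-0.0005,0],[0,-0.0007,-0.0001],[0,-0.0009,-0.0003],[0,-0.0011,-0.0004]],"dr":[[0.14,0,0],[0.28,0,0],[0.42,0,0],[0.56,0,0],[0.7,0,0]]}' 120
python3 -c "
from h import *
go(.4958,.0257,.1207,-2)
print(np.round(sensors.observe()['wrist_torque'],2))"
```

```text
time_s: 12.9
position: [0.4964, 0.0246, 0.1207]
tool_rot: [[0.009, 0.79, 0.612], [-0.003, 0.612, -0.79], [-1.0, 0.005, 0.008]]
ft_force: [0.0, -1.8, 26.5]
grip_width: 0.0111
t 12.9 pos [0.4964 0.0246 0.1207] yaw 37.8 F [ 0.  -1.8 26.5] w 0.0111 q [-11.  23.  93.  -0.  64. -49.]
dr [ 0.694  0.005 -0.008]
tr [ 0.      0.0002 -0.0013]
[-0.32  0.4   0.38]
```

```bash
python3 -m crank '{"hand":[255,255,255,255,255],"translation":[[0,-0.0002,0],[0,-0.0005,0],[0,-0.0007,-0.0001],[0,-0.0009,-0.0003],[0,-0.0011,-0.0004]],"dr":[[0.14,0,0],[0.28,0,0],[0.42,0,0],[0.56,0,0],[0.68,0,0]]}' 120
python3 -c "
from h import *
go(.4958,.0257,.1207,-2)
print(np.round(sensors.observe()['wrist_torque'],2))"
```

```text
time_s: 13.4
position: [0.4955, 0.0241, 0.1207]
tool_rot: [[0.009, 1.0, -0.021], [-0.003, -0.021, -1.0], [-1.0, 0.009, 0.003]]
ft_force: [-1.6, -2.1, 24.9]
grip_width: 0.011
t 13.4 pos [0.4955 0.0241 0.1207] yaw -1.2 F [-1.6 -2.1 24.9] w 0.011 q [-11.  23.  93.  -0.  63. -10.]
dr [ 0.014  0.003 -0.009]
tr [ 0.      0.0003 -0.0017]
[-0.3   0.77  0.45]
```

```bash
python3 -m crank '{"hand":[255,255,255],"translation":[[0.001,0,0],[0.001,0,0],[0.001,0,0]],"dr":[[0.03,0,0],[0.05,0,0],[0.05,0,0]]}' 120
python3 - <<'E'
from h import *
go(.4958,.0257,.1207,-2)
print(np.round(sensors.observe()['wrist_torque'],2))
im,d,c=shot("wrist");s=sensors.observe();P=pts(d,c)
R=np.array(s["tool_rot"]);T=(P-s["position"])@R
near=(d>0)&(np.hypot(T[...,1],T[...,2])<.05)
q=near&(T[...,0]>-.002)&(T[...,0]<.013)
print("world z",np.median(P[q][:,2]),cv2.minEnclosingCircle((P[q][:,:2]*1000).astype(np.float32)))
A=np.c_[P[q][:,:2],np.ones(q.sum())];print("tilt",np.linalg.lstsq(A,P[q][:,2],rcond=None)[0][:2])
hsv=cv2.cvtColor(im,cv2.COLOR_BGR2HSV);w=near&(T[...,0]<-.008)&(abs(T[...,1])<.012)&(hsv[...,2]<70)&(abs(T[...,2])<.035)&(T[...,0]>-.03)
X=(P[w][:,:2]*1000).astype(np.float32);print(w.sum(),cv2.minAreaRect(X))
cv2.imwrite("pics/w7.png",im)
im,d,c=shot("scene");cv2.imwrite("pics/s7.png",cv2.resize(im[220:380,260:420],None,fx=3,fy=3,interpolation=cv2.INTER_CUBIC))
E
```

```text
time_s: 13.7
position: [0.4949, 0.0243, 0.1207]
tool_rot: [[0.009, 0.998, -0.064], [-0.003, -0.064, -0.998], [-1.0, 0.009, 0.003]]
ft_force: [-6.8, -2.2, 38.5]
grip_width: 0.0109
t 13.7 pos [0.4949 0.0243 0.1207] yaw -3.7 F [-6.8 -2.2 38.5] w 0.0109 q [-11.  23.  93.  -0.  63.  -7.]
dr [-0.029  0.003 -0.009]
tr [-0.      0.0008 -0.0015]
[-0.3   1.48  1.  ]
world z 0.1131314287109732 ((494.1887512207031, 24.76791763305664), 40.341705322265625)
tilt [-0.00072641 -0.01423373]
5799 ((494.3551025390625, 24.634923934936523), (56.08335876464844, 14.757635116577148), 87.98817443847656)
```

View pics/w7.png

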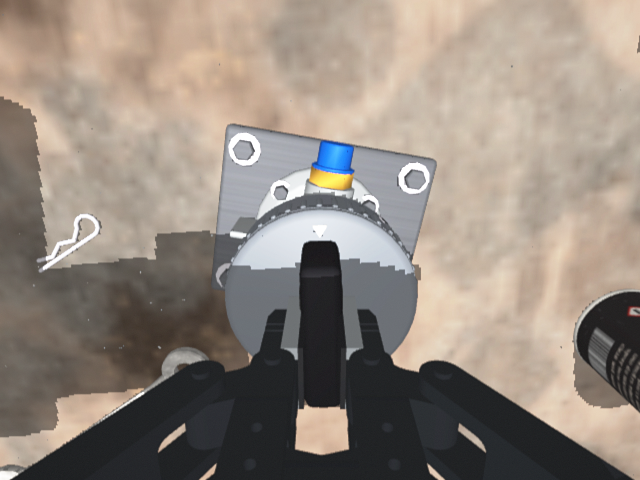

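The wing now lies at 88° (a -92° heading), 80° clockwise from the notch line. The torque rise from 0.45 to 1.0 N m shows the stop has been met. I ease the push slightly, settle, check once more and hand in.

```bash
python3 -m crank '{"hand":[255,255,255,255,255],"translation":[[-0.001,0,0],[-0.001,0,0],[-0.001,0,0],[-0.001,0,0],[-0.001,0,0]],"dr":[[-0.01,0,0],[-0.01,0,0],[-0.01,0,0],[-0.01,0,0],[-0.01,0,0]]}' 120
python3 -m crank '{"hand":[255,255,255,255,255],"translation":[[0,0,0],[0,0,0],[0,0,0],[0,0,0],[0,0,0]],"dr":[[0,0,0],[0,0,0],[0,0,0],[0,0,0],[0,0,0]]}' 120
python3 - <<'E'
from h import *
go(.4958,.0257,.1207,-2)
print(np.round(sensors.observe()['wrist_torque'],2))
im,d,c=shot("wrist");s=sensors.observe();P=pts(d,c)
R=np.array(s["tool_rot"]);T=(P-s["position"])@R
near=(d>0)&(np.hypot(T[...,1],T[...,2])<.05)
q=near&(T[...,0]>-.002)&(T[...,0]<.013)
print("world z",np.median(P[q][:,2]),cv2.minEnclosingCircle((P[q][:,:2]*1000).astype(np.float32)))
if s["ft_force"][2]>18 and s["position"][2]<.122: env.close_job();print("closed")
E
```

```text
time_s: 14.3
position: [0.4946, 0.0243, 0.1207]
tool_rot: [[0.007, 0.998, -0.055], [-0.003, -0.055, -0.998], [-1.0, 0.007, 0.002]]
ft_force: [-4.5, -1.6, 29.7]
grip_width: 0.0114
time_s: 14.8
position: [0.4946, 0.0244, 0.1207]
tool_rot: [[0.007, 0.998, -0.055], [-0.003, -0.055, -0.998], [-1.0, 0.007, 0.002]]
ft_force: [-5.2, -1.7, 29.3]
grip_width: 0.0114
t 14.8 pos [0.4946 0.0244 0.1207] yaw -3.1 F [-5.2 -1.7 29.3] w 0.0114 q [-11.  23.  93.  -0.  64.  -8.]
dr [-0.02   0.002 -0.007]
tr [ 0.      0.0011 -0.0014]
[-0.28  1.07  0.48]
world z 0.11314160921585367 ((493.97845458984375, 25.027462005615234), 40.28697204589844)
the job is handed in; nothing more can be done
closed
```

The cartridge is in the housing. The lid is on through the notches, pushed fully home and turned clockwise to the stop. I handed the job in at about 15 s with the arm still gripping and pressing; no verdict was reported.

- **Cartridge:** after release its top stood about 19–20 mm proud of the mouth, as it should.
- **Lid height:** its flat top measured 113.1 mm, against 114 mm expected when fully home. The push settled at about 29 N, roughly twice the spring force. I could not see the sprung plate or the cartridge under the lid, so their final state is inferred from the lid height.
- **Lid position:** centred within about 1 mm of the measured housing axis and tilted about 0.014 rad.
- **Turn:** the wing measured about 80° clockwise from the notch line. Turning torque rose from 0.45 to 1.0 N m at the stop. I then eased the push by 1 mm and the turn by 0.6°, and did not measure the wing angle again.
- **Disagreements:** the top and scene cameras differed by a steady 3–4 mm, so I used their mean, backed by the wrist camera. A small sideways force of about 5 N remained at the end.
- **Bystanders:** the carton, can and bearing were never approached, but I did not measure their positions again at the end.

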